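# Find the push light whose switch still snaps

## Task

Three push lights that look alike stand on the table, but only one still has a working snap switch; the others stay soft and spring back. Press their buttons slowly and gently where they stand, never hard against the stop, until you feel one snap over and stay down, then let go of it and stand that light on the cork mat, wholly on it and with its button still down. Leave the other two lights where they are and disturb nothing else.

Things in the scene. Friction and masses are not known exactly. Their poses are not given: they have to be found in the camera images.
- light_a: one of three push lights that look alike, loose: round plastic housing 56 mm across, 28 mm tall, sides upright to 23 mm, about 0.15 kg; origin at the centre of its underside, z up. A flat round button head 33 mm across stands up in its middle. Each head is screwed on to its own height: its top is 38 to 60 mm above the underside while up; no listed pose tells which. More than 12 N breaks a button
- press_a (a joint): how far the button of light_a is down, m: 0 up, 0.008 at its hard stop. Working switch: resistance climbs from 2.4 to 5.7 N in the first 1 mm, falls away to nothing at 3.2 mm, then the button snaps to 6.7 mm and stays down (let go before that, it comes back up); pushed on, it stiffens to 12 N near 7.6 mm. Worn switch: 0.8 N, plus 0.7 to 0.9 N per mm, no snap, springs back. One of the three works
- stem_a: moving stem hidden inside light_a, carrying the button head (pressing the head counts as pressing it); origin on the axis, 12 mm above the light's underside while up. It does not tell the height of the head
- light_b: one of three push lights that look alike, loose: round plastic housing 56 mm across, 28 mm tall, sides upright to 23 mm, about 0.15 kg; origin at the centre of its underside, z up. A flat round button head 33 mm across stands up in its middle. Each head is screwed on to its own height: its top is 38 to 60 mm above the underside while up; no listed pose tells which. More than 12 N breaks a button
- press_b (a joint): how far the button of light_b is down, m: 0 up, 0.008 at its hard stop. Working switch: resistance climbs from 2.4 to 5.7 N in the first 1 mm, falls away to nothing at 3.2 mm, then the button snaps to 6.7 mm and stays down (let go before that, it comes back up); pushed on, it stiffens to 12 N near 7.6 mm. Worn switch: 0.8 N, plus 0.7 to 0.9 N per mm, no snap, springs back. One of the three works
- stem_b: moving stem hidden inside light_b, carrying the button head (pressing the head counts as pressing it); origin on the axis, 12 mm above the light's underside while up. It does not tell the height of the head
- light_c: one of three push lights that look alike, loose: round plastic housing 56 mm across, 28 mm tall, sides upright to 23 mm, about 0.15 kg; origin at the centre of its underside, z up. A flat round button head 33 mm across stands up in its middle. Each head is screwed on to its own height: its top is 38 to 60 mm above the underside while up; no listed pose tells which. More than 12 N breaks a button
- press_c (a joint): how far the button of light_c is down, m: 0 up, 0.008 at its hard stop. Working switch: resistance climbs from 2.4 to 5.7 N in the first 1 mm, falls away to nothing at 3.2 mm, then the button snaps to 6.7 mm and stays down (let go before that, it comes back up); pushed on, it stiffens to 12 N near 7.6 mm. Worn switch: 0.8 N, plus 0.7 to 0.9 N per mm, no snap, springs back. One of the three works
- stem_c: moving stem hidden inside light_c, carrying the button head (pressing the head counts as pressing it); origin on the axis, 12 mm above the light's underside while up. It does not tell the height of the head
- mat: round cork mat, 91 mm across, 9 mm thick, fast to the table; origin at the centre of its underside
- candle: small tea light candle in a metal cup, 38 mm across, 15 mm tall; a bystander, loose; origin at the centre of its underside
- glass: plain low drinking glass, 75 mm across, 90 mm tall; a bystander, loose; origin at the centre of its underside
- spice_jar: spice jar with a screw cap, 45 mm across, 106 mm tall; a bystander, loose; origin at the centre of its underside
- mill: salt shaker with a domed top, 44 mm across, 90 mm tall; a bystander, loose; origin at the centre of its underside
There are look-alikes about, which are no part of the job. Leave any red or turquoise look-alike of the light_a alone.

How it is judged:
By the outcome, as a careful person would: the job done as asked, in the order asked, and still so for the second after the job is handed in, with the robot touching nothing.
It also fails if it takes over 72 s, if anything falls off the work surface, if the arm or the gripper's body presses on something with over 40 N, if the wrist force passes 120 N, or if a joint passes its speed limit or range.

## Robot

A 6-joint arm with a two-finger parallel gripper is mounted at the origin on a cart in front of the work surface, level with it; the furniture and walls round the work are solid. World frame = base frame: x ahead of the robot, y to its left, z up, the work surface at z = 0. Lengths are in m, angles in rad, forces in N, time in s.
With the tool pointing down it reaches from about 0.4 to 0.925 m from the base axis. Payload 3.4 kg.
Tool frame: the origin (TCP) lies between the finger pads; the fingertips stand 19 mm ahead of it and the grasp point (between the pads) is the TCP; z points along the fingers, y is the line along which they close (so a half turn about z gives the same grasp; the last joint's range is limited). The gripper opens to 85 mm and grips with 20 to 120 N. Pads are 22 mm wide; open, the fingers measure 114 mm over their backs; the gripper's body (76 mm by 85 mm) begins 54 mm behind the grasp point. The pads swing forward as they close: fully open they stand 13 mm farther back than shut.
Start: joints at [-1.282, 0.307, 1.506, -0, 1.328, -0.073], TCP at [0.204, -0.538, 0.25] pointing down, gripper open.
Joint ranges: [-3.12, 3.12], [-1.05, 2.28], [0.14, 2.33], [-1.42, 4.57], [0.1, 2.73], [-2.68, 2.68]. Speed limits (rad/s): [2.57, 2.57, 3.14, 3.14, 3.14, 3.14].

## Interface

Orientations are given as a unit quaternion [x, y, z, w].
In Python, from plant import arm gives the robot as it stands.
- The arm moves only by the shell command python3 -m jog 'ROWS' [OPENING] [FORCE]. ROWS is JSON, one flat list of numbers, 4 for each row, row after row: the shift along the tool's x, y, z in mm, then the turn about the tool's z in degrees. A call has 1 to 5 rows; each row is the pose to reach, as a shift and turn from the pose commanded when the call began, along the tool's axes at that moment; what a row does not reach only later rows make up. A row lasts 1/12 s, in which the tool goes at most 41.7 mm and 7.16 degrees, less where a joint would pass 70% of its speed; a pose out of reach is approached as far as the arm can. A call with a gripper value outside its range is refused whole. OPENING is the closure, from -1 (fully open) to 1 (shut), so that 0 is half open, set as the call begins (- or left out, the last holds). The fingers move at their own pace and stop on an object; FORCE is the grip in N (left out, the last holds). Time passes only in rows, so rows that repeat a pose let the fingers close. It gives the time, the measured TCP pose, the force, the opening and the grip force at its end, in the units of the state.
- arm.get_state(): the state, without advancing time (a new reading comes with each control period).
- arm.read_camera(name): name is "scene" or "top" or "wrist"; returns a dict with "frame" (400x640x3 uint8, red, green, blue), "fov_y" (degrees; the focal length in pixels is half the picture's height over the tangent of half this angle, whatever the lens; pixels are square), "cx", "cy" (the principal point, pixels), "R" (3x3) and "t" (3): a world point X has camera coordinates R X + t. Camera axes: x right, y down, z forward; pixel columns grow to the right and rows downward; lengths in m; the calibration is good to about 2 mm. A picture is of the moment at which its call begins. There is no depth.
- arm.job_done(): hands the job in; it is judged then, once.
The state is a dict: "time": time; "joint_positions": joint angles; "joint_velocities": joint speeds; "tau": joint torques, N m; "eef_pos": TCP position; "ee_rot": TCP orientation; "wrist_force": force on the tool from outside, world axes, zero at the start; "ft_torque": the same for the moment, N m; "grip_width": finger opening in m; "gripper_force": force on a finger pad.
Only numpy, scipy, OpenCV 4.12 (cv2) and the standard library are available. Lean on these libraries where they do the work, as an engineer would, in place of code of your own. Each camera call takes 0.05 s, during which the arm holds its last target. There are 200 camera calls.

## Working session

There is one attempt and no reset: what is moved stays moved. The work goes in short steps, Python scripts to look and compute and a shell command to move; the robot and the scene stay as the last step left them, time stands still between calls to the robot, and variables do not carry over. Pictures are saved under pics/ and viewed, at most 10 in all, crops included, and the job is handed in when it is done.

```bash
mkdir -p pics; ls
cat > h.py <<'E'
import numpy as np, cv2
from plant import arm
def snap(n,f):
    c=arm.read_camera(n); cv2.imwrite(f,c["frame"][:,:,::-1]); np.savez(f+".npz",**{k:np.array(v) for k,v in c.items()}); return c
def pix(f,u,v,z):
    c=np.load(f+".npz"); F=200/np.tan(np.radians(float(c["fov_y"]))/2)
    d=c["R"].T@np.array([(u-c["cx"])/F,(v-c["cy"])/F,1]); o=-c["R"].T@c["t"]
    return o+d*(z-o[2])/d[2]
def proj(f,X):
    c=np.load(f+".npz"); F=200/np.tan(np.radians(float(c["fov_y"]))/2)
    p=c["R"]@np.array(X)+c["t"]; return F*p[0]/p[2]+c["cx"],F*p[1]/p[2]+c["cy"]
def crop(f,g,x0,y0,x1,y1,s):
    i=cv2.imread(f)[y0:y1,x0:x1]; cv2.imwrite(g,cv2.resize(i,None,fx=s,fy=s,interpolation=cv2.INTER_CUBIC))
E
python3 - <<'E'
from h import *
for n in("top","scene"):
    c=snap(n,f"pics/{n}0.png"); print(n,c["fov_y"],-c["R"].T@c["t"],c["R"].round(2).tolist())
s=arm.get_state(); print(s)
E
```

```text
pics
top 47.14428806101444 [ 0.30448361 -0.03272097  1.00808179] [[0.02, -1.0, -0.01], [-0.98, -0.02, -0.21], [0.21, 0.01, -0.98]]
scene 50.48141340673126 [-0.21691838  0.67836972  0.65358793] [[-0.69, -0.72, 0.02], [-0.37, 0.33, -0.87], [0.62, -0.6, -0.5]]
{'time': 0.1, 'joint_positions': array([-1.28249152e+00,  3.07504191e-01,  1.50755758e+00, -1.86470279e-05,
        1.32840590e+00, -7.35087194e-02]), 'joint_velocities': array([-0.00134925, -0.0009534 , -0.0033764 ,  0.00125309,  0.00015007,
       -0.00109696]), 'tau': array([ 9.87553881e-05, -4.58531106e+01, -2.52608621e+01, -1.42035442e-04,
        5.59158507e-03, -5.48854082e-07]), 'eef_pos': array([ 0.20332822, -0.53720702,  0.24946409]), 'ee_rot': array([ 9.83680114e-01,  1.79923745e-01, -1.09490027e-04, -9.31138563e-04]), 'wrist_force': array([-0.39173374,  0.12149136,  0.55978642]), 'ft_torque': array([-0.02716746,  0.01912525,  0.01518207]), 'gripper_force': 0.0, 'grip_width': 0.08565701229554454}
```

View pics/top0.png

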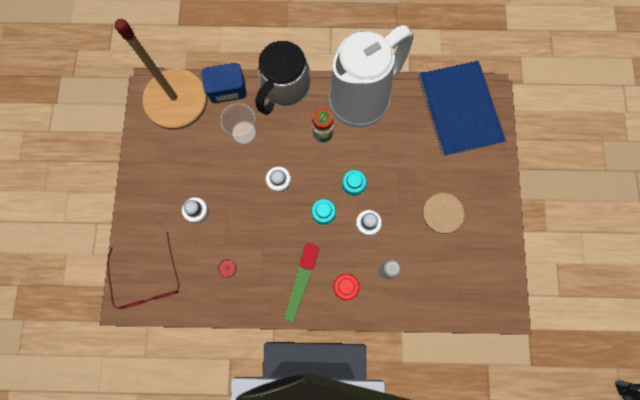

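View pics/scene0.png

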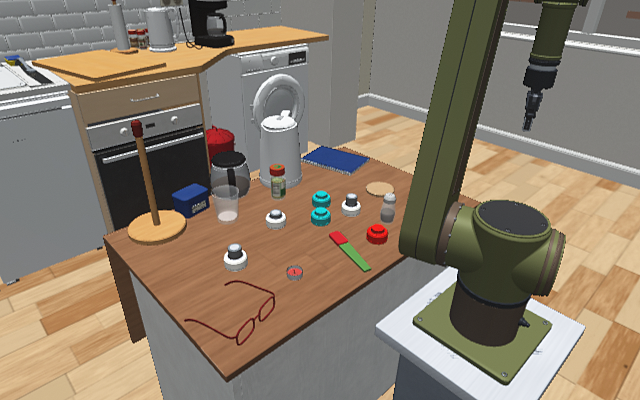

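Candidates in the top view are the white lights at (278,179), (195,210) and (369,222). The turquoise ones at (354,182) and (323,211) and the red one at (346,287) are look-alikes to leave alone. The mat is at (444,213). I'll confirm this in an enlarged crop.

Run:
```python
from h import *
i=cv2.imread("pics/top0.png")
def c(img,u,v,w,h,s): return cv2.resize(img[v-h:v+h,u-w:u+w],None,fx=s,fy=s,interpolation=cv2.INTER_CUBIC)
j=cv2.imread("pics/scene0.png")
r1=np.hstack([c(i,u,v,22,22,6) for u,v in((278,179),(195,210),(369,222))])
r2=np.hstack([c(j,u,v,22,22,6) for u,v in((276,217),(235,256),(351,204))])
cv2.imwrite("pics/crop1.png",np.vstack([r1,r2]))
for u,v in((278,187),(195,216),(369,228),(444,213)): print(pix("pics/top0.png",u,v,0.0).round(3))
```

```text
[0.562 0.078 0.   ]
[0.491 0.261 0.   ]
[ 0.471 -0.128  0.   ]
[ 0.508 -0.296  0.   ]
```

View pics/crop1.png

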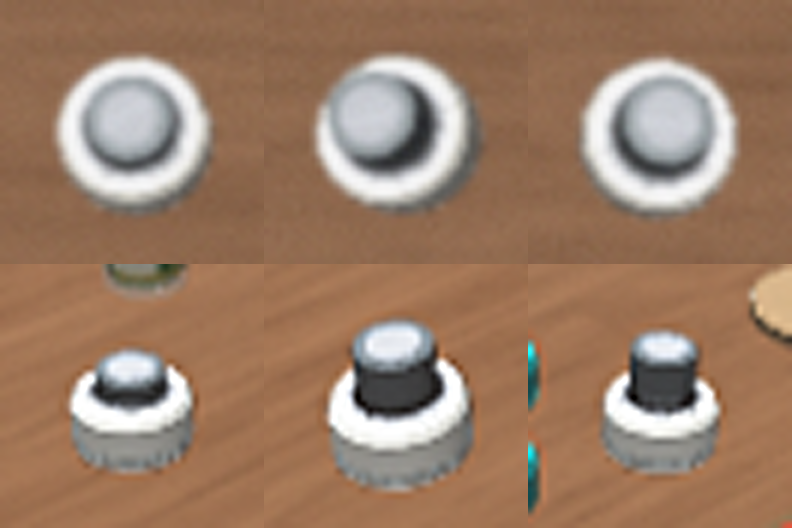

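The crop shows three white and grey lights with bare buttons, so those are the three meant. I'll estimate their axes from the ring centres and their head heights from the scene view.

Run:
```python
from h import *
from scipy.optimize import minimize_scalar as ms
s=arm.get_state(); from scipy.spatial.transform import Rotation as Rr
R=Rr.from_quat(s["ee_rot"]).as_matrix(); print(R.round(3).tolist())
for (u,v),(a,b),(p,q) in [((278.3,179),(275.8,211.8),(131,122)),((194.5,209.8),(234.8,247.2),(375,116)),((368.8,222.5),(351.8,195.8),(667,116))]:
    P=pix("pics/top0.png",u,v,.026)
    z=ms(lambda z:np.hypot(*(np.array(proj("pics/scene0.png",[P[0],P[1],z]))-(a,b))),bounds=(.02,.08),method="bounded")
    d=P-s["eef_pos"]; print(P.round(4),z.x,z.fun,np.hypot(P[0],P[1]),"tool d",(R.T@d*1000).round())
P=pix("pics/top0.png",444,213,.009);print(P)
```

```text
[[0.935, 0.354, -0.001], [0.354, -0.935, 0.002], [0.0, -0.002, -1.0]]
[0.5735 0.0752 0.026 ] 0.037841778761828544 0.5733374719832552 0.5783779335189979 tool d [ 563. -441.  224.]
[0.5004 0.2561 0.026 ] 0.04845761731090742 0.6505484692556947 0.5621002201794703 tool d [ 559. -636.  225.]
[ 0.4791 -0.1253  0.026 ] 0.052010891092815044 0.13398508842166323 0.4952237194123733 tool d [ 404. -287.  224.]
[ 0.50653192 -0.29365282  0.009     ]
```

```bash
python3 -m jog '[32,-23,0,0, 64,-46,0,0, 96,-69,0,0, 128,-92,0,0, 160,-115,0,0]' 1 30 && python3 -m jog '[32,-23,0,0, 64,-46,0,0, 96,-69,0,0, 128,-92,0,0, 160,-115,0,0]' && python3 -m jog '[28,-19,20,6, 56,-38,50,12, 84,-57,80,18, 84,-57,110,21, 84,-57,120,21]' && python3 -m jog '[0,0,0,0,0,0,0,0]'
python3 - <<'E'
from h import *
from scipy.spatial.transform import Rotation as Rr
s=arm.get_state(); print(s["eef_pos"],Rr.from_quat(s["ee_rot"]).as_matrix().round(3).tolist(),s["wrist_force"])
snap("wrist","pics/w1.png"); print(proj("pics/w1.png",[.4791,-.1253,.052]), proj("pics/w1.png",s["eef_pos"]+[0,0,-.019]))
E
```

```text
time: 0.52
eef_pos: [0.3128, -0.3718, 0.2499]
ee_rot: [0.984, 0.179, -0.0, -0.0]
wrist_force: [0.1, 0.2, 0.5]
grip_width: 0.0256
gripper_force: 0.0
time: 0.93
eef_pos: [0.4218, -0.2075, 0.2501]
ee_rot: [0.984, 0.18, -0.0, -0.0]
wrist_force: [0.8, -0.5, 0.2]
grip_width: 0.0002
gripper_force: 0.0
time: 1.35
eef_pos: [0.4781, -0.1232, 0.126]
ee_rot: [1.0, -0.002, -0.003, -0.001]
wrist_force: [-1.0, -0.1, 0.2]
grip_width: -0.0002
gripper_force: 0.0
time: 1.52
eef_pos: [0.4792, -0.126, 0.1296]
ee_rot: [1.0, -0.002, -0.001, -0.0]
wrist_force: [0.6, 0.4, -0.5]
grip_width: -0.0001
gripper_force: 0.0
[ 0.47921056 -0.1259761   0.12955373] [[1.0, -0.004, -0.002], [-0.004, -1.0, 0.001], [-0.002, -0.001, -1.0]] [ 0.62740719  0.39742287 -0.51036019]
(np.float64(316.3336705245086), np.float64(223.7630453982606)) (np.float64(318.3186562124482), np.float64(267.2125449453221))
```

View pics/w1.png

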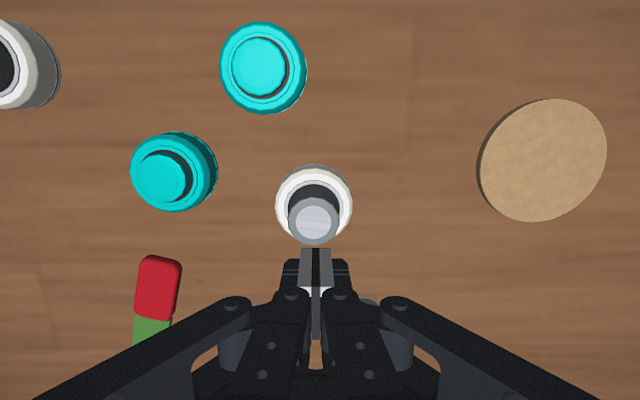

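The wrist view shows the tall button head at (313,221), the ring at (314,204), and the closed fingertips right next to it. The alignment is within about 2 mm. I'll go down to a few mm above it, then probe in 1 mm steps.

```bash
python3 -m jog '[1,-2,15,0, 1,-2,30,0, 1,-2,40,0, 1,-2,48,0, 1,-2,52,0]' >/dev/null; python3 -m jog '[0,0,0,0,0,0,0,0]' | egrep 'eef|wrist'
f(){ egrep 'eef|wrist' | tr '\n' ' '; echo; }
python3 -m jog '[0,0,1,0,0,0,1,0]' | f; python3 -m jog '[0,0,1,0,0,0,1,0]' | f; python3 -m jog '[0,0,1,0,0,0,1,0]' | f; python3 -m jog '[0,0,1,0,0,0,1,0]' | f; python3 -m jog '[0,0,1,0,0,0,1,0]' | f
```

```text
eef_pos: [0.4813, -0.1248, 0.079]
wrist_force: [0.3, -0.4, -0.1]
eef_pos: [0.4813, -0.1246, 0.0779] wrist_force: [-0.1, 0.4, -0.2] 
eef_pos: [0.4809, -0.1244, 0.0765] wrist_force: [-0.4, 0.2, -0.3] 
eef_pos: [0.4807, -0.1243, 0.0752] wrist_force: [0.2, 1.0, 0.3] 
eef_pos: [0.4809, -0.1244, 0.0742] wrist_force: [-1.3, -0.2, 0.7] 
eef_pos: [0.4809, -0.1244, 0.0733] wrist_force: [0.0, 1.0, 1.5]
```

```bash
f(){ egrep 'eef|wrist' | tr '\n' ' '; echo; }
python3 -m jog '[0,0,1,0,0,0,1,0]' | f; python3 -m jog '[0,0,1,0,0,0,1,0]' | f; python3 -m jog '[0,0,1,0,0,0,1,0]' | f
```

```text
eef_pos: [0.4809, -0.1244, 0.0723] wrist_force: [-0.2, 0.4, 2.1] 
eef_pos: [0.4809, -0.1244, 0.0713] wrist_force: [0.2, -0.2, 3.1] 
eef_pos: [0.4809, -0.1244, 0.0703] wrist_force: [-0.6, 0.5, 3.4]
```

Light C climbs linearly to 3.4 N with no drop, so it is worn. Next is the light at (0.574, 0.075).

```bash
f(){ egrep 'eef|wrist' | tr '\n' ' '; echo; }
python3 -m jog '[0,0,-5,0, 0,0,-20,0, 0,0,-50,0, 0,0,-70,0, 20,-40,-70,0]' |f
python3 -m jog '[18,-40,0,0, 36,-80,0,0, 54,-120,0,0, 73,-161,0,0, 73,-161,10,0]'|f
python3 -m jog '[0,0,15,0, 0,0,35,0, 0,0,50,0, 0,0,60,0, 0,0,62,0]'|f;  python3 -m jog '[0,0,0,0,0,0,0,0]' |f
```

```text
eef_pos: [0.5001, -0.0924, 0.1441] wrist_force: [1.2, -1.6, -0.6] 
eef_pos: [0.5777, 0.0788, 0.1322] wrist_force: [1.4, -0.1, -0.1] 
eef_pos: [0.5715, 0.0732, 0.0662] wrist_force: [0.1, 0.2, 0.1] 
eef_pos: [0.5737, 0.0732, 0.0688] wrist_force: [-0.6, 0.2, -0.6]
```

```bash
f(){ egrep 'eef|wrist' | tr '\n' ' '; echo; }
for k in 1; do python3 -m jog '[0,0,2,0,0,0,2,0]' | f; python3 -m jog '[0,0,2,0,0,0,2,0]' | f; python3 -m jog '[0,0,1,0,0,0,1,0]' | f; python3 -m jog '[0,0,1,0,0,0,1,0]' | f; python3 -m jog '[0,0,1,0,0,0,1,0]' | f; python3 -m jog '[0,0,1,0,0,0,1,0]' | f; done
```

```text
eef_pos: [0.574, 0.0733, 0.067] wrist_force: [0.1, -0.6, 0.3] 
eef_pos: [0.5735, 0.0734, 0.0646] wrist_force: [-0.1, 0.1, -0.3] 
eef_pos: [0.5733, 0.0734, 0.0633] wrist_force: [-0.1, 0.4, 0.5] 
eef_pos: [0.5732, 0.0735, 0.0622] wrist_force: [-0.3, 0.0, -0.8] 
eef_pos: [0.5732, 0.0735, 0.0611] wrist_force: [-0.2, -0.2, 1.0] 
eef_pos: [0.5732, 0.0735, 0.0601] wrist_force: [0.4, 0.3, -0.3]
```

```bash
f(){ egrep 'eef|wrist' | tr '\n' ' '; echo; }
python3 -m jog '[0,0,1,0,0,0,1,0]' | f; python3 -m jog '[0,0,1,0,0,0,1,0]' | f; python3 -m jog '[0,0,1,0,0,0,1,0]' | f; python3 -m jog '[0,0,1,0,0,0,1,0]' | f
```

```text
eef_pos: [0.5732, 0.0734, 0.0591] wrist_force: [-1.0, 0.1, 0.4] 
eef_pos: [0.5733, 0.0735, 0.0583] wrist_force: [-0.1, -0.5, 1.0] 
eef_pos: [0.5734, 0.0735, 0.0573] wrist_force: [-1.1, -0.9, 2.3] 
eef_pos: [0.5734, 0.0734, 0.0564] wrist_force: [-1.1, -0.5, 2.6]
```

```bash
f(){ egrep 'eef|wrist' | tr '\n' ' '; echo; }
python3 -m jog '[0,0,1,0,0,0,1,0]' | f; python3 -m jog '[0,0,1,0,0,0,1,0]' | f
```

```text
eef_pos: [0.5734, 0.0734, 0.0554] wrist_force: [-1.7, 0.1, 3.4] 
eef_pos: [0.5734, 0.0734, 0.0544] wrist_force: [-0.4, 0.2, 4.9]
```

This one is also worn: it climbs linearly to 4.9 N over about 4.6 mm. On to the third.

```bash
f(){ egrep 'eef|wrist' | tr '\n' ' '; echo; }
python3 -m jog '[0,0,-5,0, 0,0,-20,0, 0,0,-50,0, 0,0,-75,0, -13,-33,-75,0]' |f
python3 -m jog '[-15,-37,0,0, -30,-75,0,0, -45,-112,0,0, -60,-150,0,0, -60,-150,10,0]'|f
python3 -m jog '[0,0,10,0, 0,0,25,0, 0,0,38,0, 0,0,38,0, 0,0,38,0]'|f;  python3 -m jog '[0,0,0,0,0,0,0,0]' |f
python3 -m jog '[0,0,2,0,0,0,2,0]' | f; python3 -m jog '[0,0,1,0,0,0,1,0]' | f; python3 -m jog '[0,0,1,0,0,0,1,0]' | f; python3 -m jog '[0,0,1,0,0,0,1,0]' | f
```

```text
eef_pos: [0.5671, 0.1031, 0.1344] wrist_force: [1.4, 1.1, 0.1] 
eef_pos: [0.4996, 0.2635, 0.1208] wrist_force: [0.5, -0.6, 0.9] 
eef_pos: [0.5008, 0.2552, 0.0801] wrist_force: [0.7, 1.0, 0.1] 
eef_pos: [0.5021, 0.2563, 0.0819] wrist_force: [0.2, -0.2, -0.5] 
eef_pos: [0.5016, 0.2566, 0.0797] wrist_force: [0.2, 0.0, 0.1] 
eef_pos: [0.5013, 0.2568, 0.0785] wrist_force: [0.7, 0.2, -0.3] 
eef_pos: [0.5011, 0.2568, 0.0773] wrist_force: [0.7, 1.3, -0.5] 
eef_pos: [0.5011, 0.2568, 0.0761] wrist_force: [-0.2, -1.0, 0.1]
```

```bash
f(){ egrep 'eef|wrist' | tr '\n' ' '; echo; }
python3 -m jog '[0,0,1,0,0,0,1,0]' | f; python3 -m jog '[0,0,1,0,0,0,1,0]' | f;  python3 -m jog '[0,0,1,0,0,0,1,0]' | f; python3 -m jog '[0,0,1,0,0,0,1,0]' | f;python3 -m jog '[0,0,1,0,0,0,1,0]' | f
```

```text
eef_pos: [0.5011, 0.2568, 0.0751] wrist_force: [-0.1, 0.6, -0.3] 
eef_pos: [0.5011, 0.2568, 0.0741] wrist_force: [0.3, 0.3, -0.4] 
eef_pos: [0.5011, 0.2568, 0.0731] wrist_force: [0.6, 0.4, 0.2] 
eef_pos: [0.5011, 0.2568, 0.0721] wrist_force: [-0.2, 0.4, -0.2] 
eef_pos: [0.5013, 0.2568, 0.0714] wrist_force: [-0.7, 0.3, 2.2]
```

Contact at about 0.0715.

```bash
f(){ egrep 'eef|wrist' | tr '\n' ' '; echo; }
python3 -m jog '[0,0,1,0,0,0,1,0]' | f; python3 -m jog '[0,0,1,0,0,0,1,0]' | f;  python3 -m jog '[0,0,1,0,0,0,1,0]' | f; python3 -m jog '[0,0,0.5,0,0,0,0.5,0]' | f
```

```text
eef_pos: [0.5013, 0.2568, 0.0705] wrist_force: [-1.1, 0.4, 4.4] 
eef_pos: [0.5013, 0.2569, 0.0694] wrist_force: [-0.2, 0.4, 2.2] 
eef_pos: [0.501, 0.2567, 0.0679] wrist_force: [0.5, 1.0, 0.3] 
eef_pos: [0.501, 0.2567, 0.0674] wrist_force: [0.7, -0.1, 0.2]
```

It snapped: the force rose past 4 N and then fell to zero. I'll follow a little further, let go, back up and look with the gripper open.

```bash
f(){ egrep 'eef|wrist|width' | tr '\n' ' '; echo; }
python3 -m jog '[0,0,1,0,0,0,1,0]' | f
python3 -m jog '[0,0,-10,0, 0,0,-30,0, 0,0,-50,0, 0,0,-64,0,0,0,-64,0]' | f
python3 -m jog '[0,0,0,0,0,0,0,0,0,0,0,0,0,0,0,0]' -1 30| f
python3 - <<'E'
from h import *
from scipy.spatial.transform import Rotation as Rr
s=arm.get_state(); print(s["time"],s["eef_pos"],Rr.from_quat(s["ee_rot"]).as_matrix().round(3).tolist())
snap("wrist","pics/w2.png"); print(proj("pics/w2.png",[.5004,.2561,.026]),proj("pics/w2.png",[.5004,.2561,.046]),proj("pics/w2.png",[.5004,.2561,.0527]))
E
```

```text
eef_pos: [0.5011, 0.2567, 0.0665] wrist_force: [-0.2, -0.8, 1.0] grip_width: 0.0 
eef_pos: [0.5035, 0.2578, 0.1346] wrist_force: [0.3, 0.4, 0.7] grip_width: -0.0 
eef_pos: [0.5004, 0.2565, 0.1298] wrist_force: [0.3, -0.1, -1.0] grip_width: 0.0479 
11.4 [0.50044648 0.256466   0.12977342] [[1.0, -0.005, -0.002], [-0.005, -1.0, -0.001], [-0.002, 0.001, -1.0]]
(np.float64(317.4164023334984), np.float64(210.82157635395356)) (np.float64(317.6905916090796), np.float64(220.36985946493937)) (np.float64(317.7934975166592), np.float64(223.95342318120984))
```

View pics/w2.png

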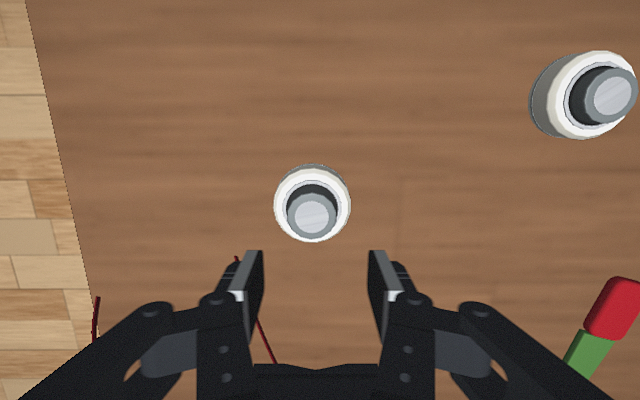

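The button is down with its head at (312,216), and the ring centre is near (312,205). The glasses' temple tip appears near (237,258), so I'll check how far it is from the left finger.

Run:
```python
from h import *
print("ring",pix("pics/w2.png",312.5,204,.025), "head",pix("pics/w2.png",312,216,.046))
for z in(0,.02,.04): print(z,pix("pics/top0.png",168,233,z),pix("pics/w2.png",236,256,z))
print("mat",pix("pics/w1.png",542,160,.009))
c=snap("top","pics/top1.png"); crop("pics/top1.png","pics/c2.png",110,140,310,310,4)
```

```text
ring [0.50513437 0.25953651 0.025     ] head [0.50340778 0.25976432 0.046     ]
0 [0.45190969 0.3185749  0.        ] [0.45345878 0.32254839 0.        ]
0.02 [0.44898481 0.31160531 0.02      ] [0.46300896 0.31743026 0.02      ]
0.04 [0.44605993 0.30463572 0.04      ] [0.47255914 0.31231212 0.04      ]
mat [ 0.51175273 -0.28895777  0.009     ]
```

View pics/c2.png

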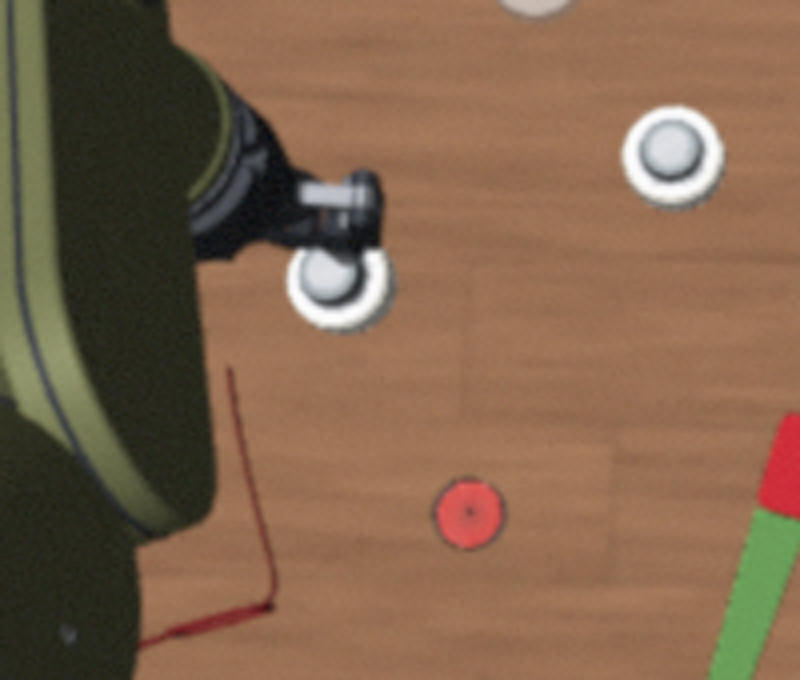

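The temple tip lies at about (0.453, 0.320), 35 mm clear of the left finger. I'll go down and grip.

```bash
f(){ egrep 'time|eef|wrist|width|gripper' | tr '\n' ' '; echo; }
python3 -m jog '[3,-2,0,0, 3,-2,0,0, 3,-2,25,0, 3,-2,50,0, 3,-2,70,0]' -1 30| f
python3 -m jog '[0,0,15,0, 0,0,28,0, 0,0,36,0, 0,0,40,0,0,0,42,0]' | f
python3 -m jog '[0,0,0,0,0,0,0,0,0,0,0,0]' | f
```

```text
time: 11.92 eef_pos: [0.5043, 0.2589, 0.0598] wrist_force: [0.1, -0.7, -1.0] grip_width: 0.0854 gripper_force: 0.0 
time: 12.33 eef_pos: [0.5042, 0.2588, 0.0183] wrist_force: [0.9, -0.1, 0.6] grip_width: 0.0856 gripper_force: 0.0 
time: 12.58 eef_pos: [0.5049, 0.2591, 0.0196] wrist_force: [-0.4, -0.0, -1.2] grip_width: 0.0851 gripper_force: 0.0
```

```bash
f(){ egrep 'time|eef|wrist|width|gripper' | tr '\n' ' '; echo; }
python3 -m jog '[0,0,1,0,0,0,1,0,0,0,1,0,0,0,1,0]' 0.2 30| f
python3 -m jog '[0,0,0,0,0,0,0,0,0,0,0,0,0,0,0,0]' 1 30| f
python3 -m jog '[0,0,0,0,0,0,0,0,0,0,0,0]' | f
python3 -m jog '[0,0,-2,0,0,0,-5,0,0,0,-10,0,0,0,-10,0]' | f
```

```text
time: 12.92 eef_pos: [0.5044, 0.259, 0.0184] wrist_force: [-0.6, -0.4, 3.6] grip_width: 0.0544 gripper_force: 32.2 
time: 13.25 eef_pos: [0.5044, 0.259, 0.0184] wrist_force: [-0.7, -0.6, 5.3] grip_width: 0.0543 gripper_force: 32.3 
time: 13.5 eef_pos: [0.5044, 0.2589, 0.0184] wrist_force: [-0.7, 0.6, 6.9] grip_width: 0.0546 gripper_force: 32.3 
time: 13.83 eef_pos: [0.5045, 0.2589, 0.0284] wrist_force: [0.2, -0.3, -1.6] grip_width: 0.055 gripper_force: 32.4
```

```bash
f(){ egrep 'time|eef|wrist|width|gripper' | tr '\n' ' '; echo; }
python3 -m jog '[0,0,-15,0, 0,0,-40,0, 0,0,-70,0, 0,0,-95,0, 0,5,-110,0]' | f
python3 -m jog '[0,15,0,0, 0,35,0,0, 0,60,0,0, 0,85,0,0, 0,115,0,0]' | f
python3 -m jog '[0,30,0,0, 1,60,0,0, 2,90,0,0, 2,120,0,0, 2,150,0,0]' | f
python3 -m jog '[0,30,0,0, 1,60,0,0, 2,90,0,0, 2,120,0,0, 2,150,0,0]' | f
python3 -m jog '[0,30,0,0, 0,55,0,0, 0,80,0,0, 0,100,0,0, 0,115,0,0]' | f
python3 -m jog '[0,8,0,0,0,15,0,0,0,15,0,0,0,15,0,0]' | f
python3 - <<'E'
from h import *
s=arm.get_state(); print(s["eef_pos"])
snap("wrist","pics/w3.png"); snap("top","pics/top2.png"); print(proj("pics/w3.png",[.509,-.291,.009]))
E
```

```text
time: 14.25 eef_pos: [0.5055, 0.2549, 0.1406] wrist_force: [0.4, -0.2, -2.0] grip_width: 0.0543 gripper_force: 32.9 
time: 14.67 eef_pos: [0.5023, 0.1373, 0.1364] wrist_force: [-0.0, 0.8, -2.6] grip_width: 0.0548 gripper_force: 32.9 
time: 15.08 eef_pos: [0.5032, -0.0134, 0.1364] wrist_force: [0.9, -0.5, -1.9] grip_width: 0.0542 gripper_force: 32.9 
time: 15.5 eef_pos: [0.5043, -0.163, 0.1363] wrist_force: [0.5, 0.6, -3.2] grip_width: 0.0546 gripper_force: 32.9 
time: 15.92 eef_pos: [0.5039, -0.2784, 0.1362] wrist_force: [-0.0, -0.3, -3.0] grip_width: 0.0544 gripper_force: 32.9 
time: 16.25 eef_pos: [0.5052, -0.2905, 0.1374] wrist_force: [-0.1, 0.3, -1.9] grip_width: 0.0544 gripper_force: 32.9 
[ 0.50521848 -0.29052177  0.13738721]
(np.float64(317.58166639229285), np.float64(196.44767098230915))
```

View pics/w3.png

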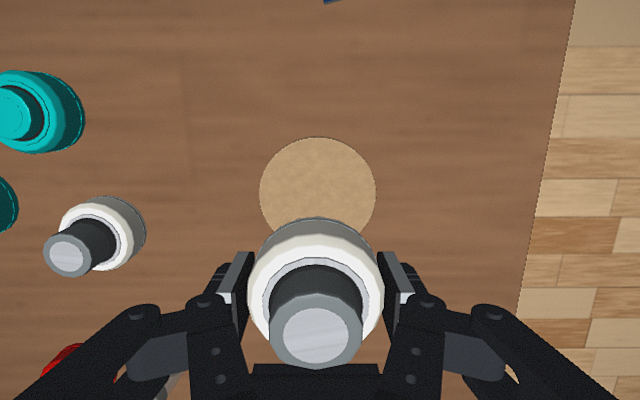

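The mat centre is at (318,195), which matches the prediction. The light is upright in the hand with its button still down. I'll shift 5 mm in x and lower it.

```bash
f(){ egrep 'time|eef|wrist|width|gripper' | tr '\n' ' '; echo; }
python3 -c "
from h import *
print(pix('pics/w3.png',315,290,.143))"
python3 -m jog '[4,0,15,0, 5,0,35,0, 5,0,60,0, 5,0,80,0, 5,0,90,0]' | f
python3 -m jog '[0,0,6,0, 0,0,10,0, 0,0,13,0, 0,0,15,0, 0,0,16,0]' | f
python3 -m jog '[0,0,1,0,0,0,1,0,0,0,1,0]' | f
python3 -m jog '[0,0,1,0,0,0,1,0,0,0,1,0]' | f
```

```text
[ 0.50811706 -0.2889959   0.143     ]
time: 16.77 eef_pos: [0.5094, -0.2891, 0.0457] wrist_force: [-0.4, 0.0, -2.1] grip_width: 0.0545 gripper_force: 32.8 
time: 17.18 eef_pos: [0.5112, -0.2916, 0.0325] wrist_force: [0.5, 0.3, -2.6] grip_width: 0.0547 gripper_force: 32.9 
time: 17.43 eef_pos: [0.5108, -0.2914, 0.0312] wrist_force: [0.5, 1.0, -3.1] grip_width: 0.0546 gripper_force: 32.9 
time: 17.68 eef_pos: [0.5106, -0.2913, 0.0298] wrist_force: [0.4, 0.3, -2.4] grip_width: 0.0547 gripper_force: 32.9
```

```bash
f(){ egrep 'time|eef|wrist|width|gripper' | tr '\n' ' '; echo; }
python3 -m jog '[0,0,1,0,0,0,1,0,0,0,1,0]' | f
python3 -m jog '[0,0,1,0,0,0,1,0,0,0,1,0]' | f
python3 -m jog '[0,0,0.6,0,0,0,0.6,0,0,0,0.6,0]' | f
```

```text
time: 17.93 eef_pos: [0.5106, -0.2912, 0.0287] wrist_force: [-0.4, 0.1, -2.0] grip_width: 0.0545 gripper_force: 32.9 
time: 18.18 eef_pos: [0.5105, -0.2912, 0.0277] wrist_force: [-0.0, 0.4, -3.5] grip_width: 0.0547 gripper_force: 32.9 
time: 18.43 eef_pos: [0.5107, -0.2913, 0.0274] wrist_force: [-0.8, 0.5, 0.0] grip_width: 0.0544 gripper_force: 33.1
```

Contact with the mat. I'll open gently, then rise.

```bash
f(){ egrep 'time|eef|wrist|width|gripper' | tr '\n' ' '; echo; }
python3 -m jog '[0,0,0,0,0,0,0,0,0,0,0,0,0,0,0,0,0,0,0,0]' -1 | f
python3 -m jog '[0,0,0,0,0,0,0,0]' | f
python3 -m jog '[0,0,-10,0, 0,0,-30,0, 0,0,-60,0, 0,0,-90,0, 0,0,-115,0]' | f
python3 -m jog '[0,0,0,0,0,0,0,0,0,0,0,0,0,0,0,0,0,0,0,0]' | f
python3 - <<'E'
from h import *
snap("wrist","pics/w4.png"); snap("scene","pics/s4.png")
a=cv2.imread("pics/w4.png"); b=cv2.resize(cv2.imread("pics/s4.png")[140:280,200:424],(640,400),interpolation=cv2.INTER_CUBIC)
cv2.imwrite("pics/m4.png",cv2.resize(np.vstack([a,b]),None,fx=.75,fy=.75))
E
```

```text
time: 18.85 eef_pos: [0.5107, -0.2913, 0.0273] wrist_force: [-0.7, -0.1, 0.2] grip_width: 0.0852 gripper_force: 0.0 
time: 19.02 eef_pos: [0.5107, -0.2913, 0.0272] wrist_force: [0.2, -0.2, 0.1] grip_width: 0.0855 gripper_force: 0.0 
time: 19.43 eef_pos: [0.5109, -0.2914, 0.1447] wrist_force: [0.7, -0.9, 0.0] grip_width: 0.085 gripper_force: 0.0 
time: 19.85 eef_pos: [0.5097, -0.2906, 0.1409] wrist_force: [-0.7, 0.2, 0.3] grip_width: 0.0855 gripper_force: 0.0
```

View pics/m4.png

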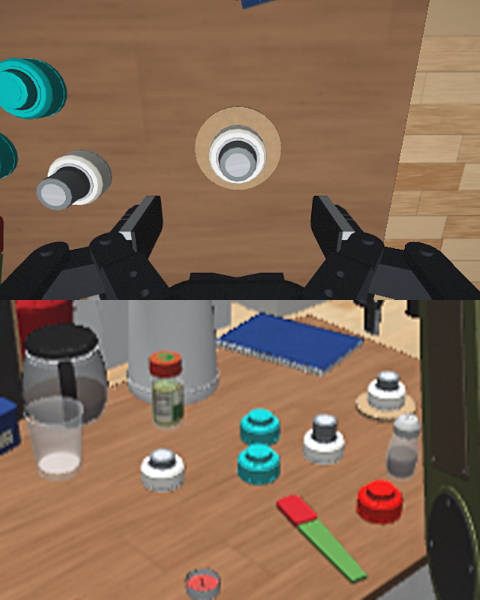

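The light stands on the mat, with its ring at (237,155) inside the mat disc at (238,148). Its head is visibly lower than before, and the other lights have not moved.

```bash
python3 -c "
from plant import arm
print(arm.job_done())"
```

```text
the job is handed in; nothing more can be done
None
```

The third light I pressed, the one on the left, snapped over and stayed down; it now stands upright and wholly on the cork mat with its button still down, the other two lights and everything else were left in place, and the job was handed in at about 20 s.

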